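# Test the counter-spring of a bench chest lid

### The job

We are testing the sprung lid of the small red chest on the bench: first take the blue bottle off the lid and set it gently down, upright, inside the grey tray. Then lift the lid by its bar past its balance point (the red mark on the angle scale, 54 degrees open) and a few degrees beyond, without letting it fly open to its stop, ease it back, and finish while still holding it just below the balance point, 5 to 10 degrees short of the mark, so that it would fall shut if let go. Leave the metal block, the solder reel and the black tape where they are.

Things in the scene. Friction and masses are not known exactly. Their poses are not given: they have to be found in the camera images.
- lid (a joint): opening angle of the chest's lid, rad: 0 shut (level), grows as the front edge rises, stop at 1.5. Below the balance angle 0.95 (54 degrees) it falls shut by itself, above it swings open by itself. Lifting at the bar takes about 1.6 N when shut, falling to 0 at balance; 0.13 rad off balance about 0.5 N
- lid_bar (a point): centre of the lid's handle: level round steel bar, 12 mm thick, 90 mm long along its y axis, on two 10 mm arms at its ends, 50 mm in front of the lid's front edge, in the plane of the lid; the space between is open. 80 mm above the bench when shut, 180 mm from the hinge line. x axis from bar to hinge; axes turn with the lid
- lid_hinge (a point): centre of the hinge line (y axis), 80 mm above the bench, at the chest's far side; axes turn with the lid. Lid plate 130 mm hinge to front edge, 200 wide, 6 thick. A curved scale at the hinge's right end, read at the lid's plane: white, green from 0.69 to 0.92 rad, red mark at 0.95 (balance), white beyond
- lid_top (a point): point of the red chest (130 mm deep, 200 mm wide, 75 mm high, fixed to the bench) in the middle of the shut lid's upper face, 83 mm above the bench; x axis points from the bar side to the hinge side, z up; it stays when the lid moves
- bottle_mid (a point): closed blue bottle, 60 mm in diameter, 187 mm tall, 0.21 kg, standing on the shut lid; this point is its centre, 93.5 mm above its foot; z axis up along the bottle. Its blue cap is a cylinder 38 mm in diameter, its top 93.5 mm above the centre, its visible height about 27 mm
- tray_in (a point): centre of the inner floor of a grey square tray fixed to the bench: outside 120 x 120 mm and 12 mm high, walls 4 mm thick, inside 112 x 112 mm; the floor is about 4 mm above the bench; x and y axes along the walls, z up
- alloy_block: machined grey alloy block with a hole in its top, 32 x 36 x 34 mm; origin at the centre of its underside; leave alone
- solder_reel: small grey reel of solder, 56 mm across, 36 mm high; origin at the centre of its underside; leave alone
- black_tape: small roll of black insulating tape lying flat, 58 mm across, 19 mm high; origin at the centre of its underside; leave alone
There are look-alikes about, which are no part of the job. Leave any pink look-alike of the part that bears bottle_mid alone.

How it is judged:
By the outcome, as a careful person would: the job done as asked, in the order asked, and still so for the second after the job is handed in, while the arm keeps its last pose, push and grip.
It also fails if it takes over 61 s, if anything falls off the work surface, if the arm or the gripper's body presses on something with over 40 N, if the wrist force passes 120 N, or if a joint passes its speed limit or range.

### The arm

A 6-joint arm with a two-finger parallel gripper is mounted at the origin on the work surface; the furniture and walls round the work are solid. World frame = base frame: x ahead of the robot, y to its left, z up, the work surface at z = 0. Lengths are in m, angles in degrees, forces in N, time in s.
With the tool pointing down it reaches from about 0.275 to 0.75 m from the base axis. Payload 10.2 kg.
Tool frame: the origin (TCP) lies at the very end of the fingers, on their centre line; the grasp point (between the pads) lies manip.hold_point_z behind it (manip.hold_point_z is the distance from the TCP to the grasp point, in m); z points along the fingers, y is the line along which they close (so a half turn about z gives the same grasp; the last joint's range is limited). The gripper opens to 88 mm and grips with 3 to 60 N. Pads are 18 mm wide; open, the fingers measure 123 mm over their backs; the gripper's body (75 mm by 187 mm) begins 45 mm behind the grasp point.
Start: joints at [60.367, 17.928, 85.812, -0, 76.261, -12.8], TCP at [0.152, 0.503, 0.239] pointing down, gripper open.
Joint ranges: [-168.41, 168.41], [-55.51, 124.54], [10.69, 146.95], [-70.63, 250.63], [1, 178], [-165.06, 165.06]. Speed limits (degrees/s): [136.94, 136.94, 172.46, 180, 180, 180].

### API

Orientations are given as [roll, pitch, yaw] about the fixed x, y, z axes, in that order (R = Rz(yaw) Ry(pitch) Rx(roll)).
In Python, from station import manip, vision gives the robot as it stands.
- The arm moves only by the shell command python3 -m creep 'ROWS'. ROWS is JSON, a list of rows, each a list of 3 entries, a list of its own where there are three numbers: the shift along the tool's x, y, z in cm, then the turn, a rotation vector about the tool's x, y, z in degrees, then the finger opening in cm, from 0 to 8.81. A call has 1 to 20 rows; each row shifts and turns the commanded pose from where the row before left it, along the tool's axes as they then stand; what a row does not reach is not made up. A row lasts 1/12 s, in which the tool goes at most 41.7 mm and 7.16 degrees, less where a joint would pass 70% of its speed; a pose out of reach is approached as far as the arm can. A call with a gripper value outside its range is refused whole. The fingers move at their own pace and stop on an object; the grip force is fixed at half the most. Time passes only in rows, so rows that do not move let the fingers close. It gives the time, the measured TCP pose, the force, the opening and the grip force at its end, in the units of the state.
- manip.read_state(): the state, without advancing time (a new reading comes with each control period).
- vision.snapshot(name): name is "scene" or "top" or "wrist"; returns a dict with "pixels" (480x640x3 uint8, red, green, blue), "K" (3x3 intrinsics, pixels), "R" (3x3) and "t" (3): a world point X has camera coordinates R X + t. Camera axes: x right, y down, z forward; pixel columns grow to the right and rows downward; lengths in m; the calibration is good to about 2 mm. A picture is of the moment at which its call begins. There is no depth.
- manip.sign_off(): hands the job in; it is judged then, once.
Trained networks look in a picture, given as the dict that the camera call returned (one of the last four; its "shot" number tells which), for a name from the list of things; names that differ only in an ending like _2 or _b are one class to them, and where a whole thing is asked for, a point or a joint stands for the part that bears it (a point fixed in the world has none). Each returns a list of dicts, best first, with "p" (0 to 1); they miss things now and then, are a little off and sometimes report something else, mostly with a low value. They report only what shows in the picture. A call takes as long as a camera call. They do not tell look-alikes from the thing itself.
- vision.look_for(label, picture): "position" ([x, y, z] in m, in world coordinates, good to about 4 mm: the middle of the surface that is visible of it).
- vision.cut_out(label, picture): "region" (480x640 bool, what is visible of it).
The state is a dict: "t": time; "joint_pos": joint angles; "joint_vel": joint speeds; "tau": joint torques, N m; "tool_pos": TCP position; "orientation": TCP orientation; "ft_force": force on the tool from outside, world axes, zero at the start; "moment": the same for the moment, N m; "finger_gap": finger opening in m; "grip_force": force on a finger pad.
Only numpy, scipy, OpenCV 4.12 (cv2) and the standard library are available. Lean on these libraries where they do the work, as an engineer would, in place of code of your own. Each camera call takes 0.05 s, during which the arm holds its last target. There are 200 camera calls.

## Working session

There is one attempt and no reset: what is moved stays moved. The work goes in short steps, Python scripts to look and compute and a shell command to move; the robot and the scene stay as the last step left them, time stands still between calls to the robot, and variables do not carry over. Pictures are saved under pics/ and viewed, at most 10 in all, crops included, and the job is handed in when it is done.

```bash
ls; mkdir -p pics
cat > h.py <<'E'
import numpy as np,cv2
from station import manip,vision
def save(p,n): cv2.imwrite('pics/'+n,cv2.cvtColor(p['pixels'],cv2.COLOR_RGB2BGR))
def proj(p,X):
    c=np.array(p['R'])@np.array(X,float)+np.array(p['t']); u=np.array(p['K'])@c; return u[:2]/u[2]
def ray(p,uv,z):
    R=np.array(p['R']);o=-R.T@np.array(p['t']);d=R.T@np.linalg.inv(np.array(p['K']))@np.array([uv[0],uv[1],1.])
    return o+d*(z-o[2])/d[2]
E
python3 - <<'E'
from h import *
print(manip.read_state(), manip.hold_point_z)
for c in ('scene','top'):
    p=vision.snapshot(c); save(p,c+'1.png')
    for l in ['lid','lid_bar','lid_hinge','lid_top','bottle_mid','tray_in','alloy_block','solder_reel','black_tape']:
        try:
            for d in vision.look_for(l,p)[:3]: print(c,l,round(d['p'],2),np.round(d['position'],3),np.round(proj(p,d['position'])))
        except Exception as e: print(l,e)
E
```

```text
pics
{'t': 0.0, 'joint_pos': array([ 6.03656844e+01,  1.79592519e+01,  8.58533616e+01, -2.26615441e-03,
        7.62605835e+01, -1.27994320e+01]), 'joint_vel': array([ 0.05808199,  0.09181386,  0.02453104, -0.02744954,  0.05382012,
       -0.0290823 ]), 'tau': array([ 2.08502011e-04, -4.02214265e+01, -2.52272612e+01,  6.93592150e-02,
        3.52297956e-02, -9.04327885e-05]), 'tool_pos': array([0.1519408 , 0.5022772 , 0.23816704]), 'orientation': array([-1.79928134e+02, -1.40700492e-02,  1.63165647e+02]), 'ft_force': array([0.14313404, 0.27446285, 0.42357633]), 'moment': array([ 0.03381434,  0.02238041, -0.01143974]), 'grip_force': 0.0, 'finger_gap': 0.08806217904622061} 0.0187
scene lid 0.85 [0.516 0.044 0.083] [362. 281.]
scene lid_bar 0.97 [0.514 0.043 0.084] [361. 281.]
scene lid_bar 0.15 [0.383 0.322 0.003] [249. 230.]
scene lid_hinge 0.84 [0.517 0.037 0.083] [364. 283.]
scene lid_top 0.57 [0.515 0.026 0.082] [366. 289.]
scene bottle_mid 0.84 [0.529 0.041 0.202] [374. 236.]
scene bottle_mid 0.83 [0.526 0.281 0.113] [317. 187.]
scene bottle_mid 0.34 [0.516 0.042 0.084] [362. 281.]
scene tray_in 0.96 [0.383 0.326 0.003] [249. 229.]
scene alloy_block 0.56 [0.389 0.118 0.036] [284. 289.]
scene solder_reel 0.76 [ 0.389 -0.105  0.034] [332. 387.]
scene black_tape 0.92 [0.383 0.01  0.015] [303. 340.]
top lid 0.88 [0.525 0.09  0.082] [324. 234.]
top lid_bar 0.87 [0.521 0.093 0.086] [322. 236.]
top lid_hinge 0.55 [0.523 0.094 0.084] [322. 235.]
top lid_top 0.79 [0.532 0.086 0.089] [327. 229.]
top bottle_mid 0.95 [0.529 0.287 0.146] [200. 224.]
top bottle_mid 0.92 [0.529 0.068 0.23 ] [343. 216.]
top tray_in 0.59 [0.383 0.328 0.004] [190. 316.]
top alloy_block 0.82 [0.388 0.132 0.035] [298. 315.]
top solder_reel 0.86 [ 0.392 -0.104  0.036] [432. 313.]
top black_tape 0.87 [0.383 0.014 0.02 ] [365. 318.]
top black_tape 0.24 [0.388 0.128 0.034] [301. 315.]
```

View pics/scene1.png

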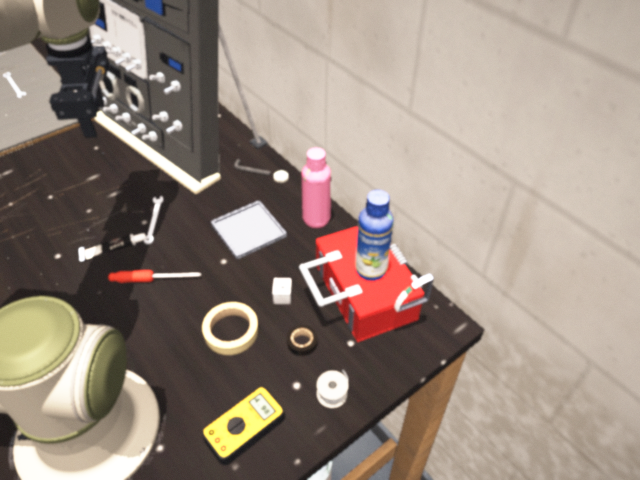

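View pics/top1.png

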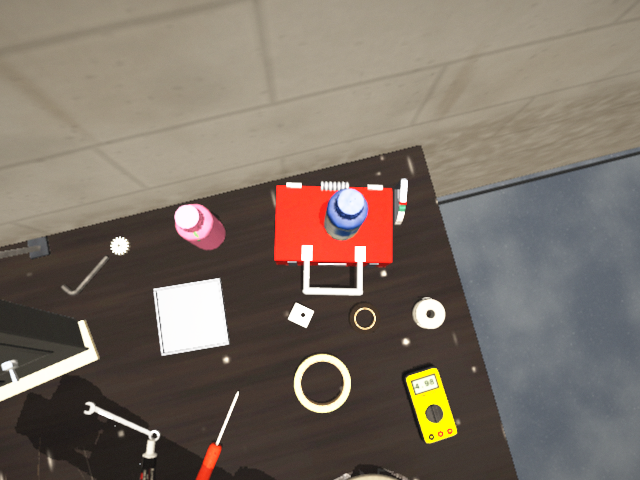

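Candidates for the bottle are the blue one at scene (374,236) and top (343,216), and the pink one at scene (317,187) and top (200,224). By the description it is the blue one, standing on the red lid. The bar spans top (307–362, 292), and the tray's corners are near top (153,289), (220,279), (229,346) and (162,355). The block (301,315) and tape (364,318) sit right in front of the bar.

Run:
```python
from h import *
pt=vision.snapshot('top'); ps=vision.snapshot('scene')
a=pt['pixels'][170:350,260:450]; b=ps['pixels'][180:345,290:440]
im=np.hstack([cv2.resize(a,(400,380),interpolation=2),cv2.resize(b,(400,380),interpolation=2)])
cv2.imwrite('pics/crop1.png',im[:,:,::-1])
# tray
m=[d for d in vision.cut_out('tray_in',pt)][0]['region'].astype(np.uint8)
c=cv2.findContours(m,0,2)[0]; c=max(c,key=cv2.contourArea)
box=cv2.boxPoints(cv2.minAreaRect(c)); W=np.array([ray(pt,q,.012) for q in box]); print('tray',W.round(3),W.mean(0).round(3),[np.linalg.norm(W[i]-W[i-1]).round(3) for i in range(4)])
# bar
for nm,q in dict(l=(306,292),r=(362,292)).items(): print('bar',nm,ray(pt,q,.083).round(3))
hsv=cv2.cvtColor(pt['pixels'],cv2.COLOR_RGB2HSV)
red=((hsv[...,0]<8)|(hsv[...,0]>172))&(hsv[...,1]>180)&(hsv[...,2]>120)
r=np.zeros_like(red);r[160:280,260:400]=red[160:280,260:400]
c=max(cv2.findContours(r.astype(np.uint8),0,2)[0],key=cv2.contourArea)
W=np.array([ray(pt,q,.083) for q in cv2.boxPoints(cv2.minAreaRect(c))]);print('lid',W.round(3),W.mean(0).round(3))
print('cap top',ray(pt,(351,200),.27).round(3), 'scene cap',ray(ps,(378,195),.27).round(3))
for d in vision.cut_out('bottle_mid',pt)[:2]:
    ys,xs=np.nonzero(d['region']); print('bot top',d['p'],xs.min(),xs.max(),ys.min(),ys.max())
for d in vision.cut_out('bottle_mid',ps)[:2]:
    ys,xs=np.nonzero(d['region']); print('bot sc',d['p'],xs.min(),xs.max(),ys.min(),ys.max())
for l in ('alloy_block','black_tape','solder_reel'):
    ys,xs=np.nonzero(vision.cut_out(l,pt)[0]['region']); print(l,xs.min(),xs.max(),ys.min(),ys.max(),ray(pt,(xs.mean(),ys.mean()),.02).round(3))
print('cam',-pt['R'].T@pt['t'],-ps['R'].T@ps['t'])
```

```text
tray [[0.434 0.397 0.012]
 [0.453 0.275 0.012]
 [0.333 0.253 0.012]
 [0.315 0.373 0.012]] [0.384 0.325 0.012] [np.float64(0.122), np.float64(0.123), np.float64(0.122), np.float64(0.121)]
bar l [0.426 0.12  0.083]
bar r [0.427 0.026 0.083]
lid [[ 0.472  0.175  0.083]
 [ 0.609  0.175  0.083]
 [ 0.608 -0.029  0.083]
 [ 0.471 -0.025  0.083]] [0.54  0.074 0.083]
cap top [0.544 0.061 0.27 ] scene cap [0.544 0.065 0.27 ]
bot top 0.89 175 226 204 249
bot top 0.65 325 368 188 239
bot sc 0.84 355 393 190 280
bot sc 0.62 302 331 149 227
alloy_block 289 312 303 325 [0.388 0.128 0.02 ]
black_tape 349 380 301 333 [0.383 0.013 0.02 ]
solder_reel 413 445 297 327 [ 0.393 -0.102  0.02 ]
cam [0.39815092 0.12036067 0.96027988] [ 0.18734214 -0.51749434  0.90122737]
```

View pics/crop1.png

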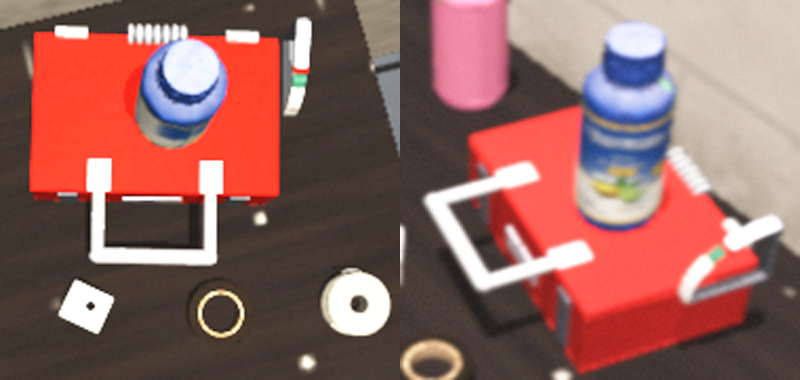

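The crop shows the blue bottle standing on the red lid, with its cap top at crop (190,66), and the open handle bar. The choice is confirmed. Next I check the rack and wall clearances.

Run:
```python
from h import *
pt=vision.snapshot('top'); ps=vision.snapshot('scene')
for q in [(97,118),(200,190),(218,178)]: print('rack base sc',ray(ps,q,0.02).round(3))
for q in [(97,355),(82,322)]: print('rack base top',ray(pt,q,0.02).round(3))
for q in [(0,260),(345,165),(420,148)]: print('wall',ray(pt,q,0).round(3))
```

```text
rack base sc [0.144 0.845 0.02 ]
rack base sc [0.317 0.471 0.02 ]
rack base sc [0.367 0.495 0.02 ]
rack base top [0.315 0.483 0.02 ]
rack base top [0.372 0.512 0.02 ]
wall [0.481 0.675 0.   ]
wall [0.669 0.049 0.   ]
wall [ 0.705 -0.095  0.   ]
```

```bash
python3 -m creep '[[[-1.97,-2.02,-1],[0,0,0],8.8],[[-1.97,-2.02,-1],[0,0,0],8.8],[[-1.97,-2.02,-1],[0,0,0],8.8],[[-1.97,-2.02,-1],[0,0,0],8.8],[[-1.97,-2.02,-1],[0,0,0],8.8],[[-1.97,-2.02,-1],[0,0,0],8.8],[[-1.97,-2.02,-1],[0,0,0],8.8],[[-1.97,-2.02,-1],[0,0,0],8.8],[[-1.97,-2.02,-1],[0,0,0],8.8],[[-1.97,-2.02,-1],[0,0,0],8.8]]'; python3 -m creep '[[[0,0,0],[0,0,6.1],8.8],[[0,0,0],[0,0,6.1],8.8],[[0,0,0],[0,0,6.1],8.8],[[0,0,0],[0,0,6.1],8.8],[[0,0,0],[0,0,6.1],8.8],[[0,0,0],[0,0,6.1],8.8],[[0,0,0],[0,0,6.1],8.8],[[0,0,0],[0,0,6.1],8.8],[[0,0,0],[0,0,6.1],8.8],[[0,0,0],[0,0,6.1],8.8],[[0,0,0],[0,0,6.1],8.8],[[0,0,0],[0,0,6.1],8.8],[[0,0,0],[0,0,0],8.8]]'
```

```text
t: 2.33
tool_pos: [0.2823, 0.2509, 0.3394]
orientation: [180.0, 0.0, 163.2]
ft_force: [0.9, -0.4, -0.2]
finger_gap: 0.0883
grip_force: 0.0
t: 3.42
tool_pos: [0.2821, 0.2521, 0.3388]
orientation: [180.0, -0.0, 89.8]
ft_force: [0.8, -0.2, -0.2]
finger_gap: 0.0884
grip_force: 0.0
```

```bash
python3 -m creep '[[[-1.89,2.62,0],[0,0,0],8.8],[[-1.89,2.62,0],[0,0,0],8.8],[[-1.89,2.62,0],[0,0,0],8.8],[[-1.89,2.62,0],[0,0,0],8.8],[[-1.89,2.62,0],[0,0,0],8.8],[[-1.89,2.62,0],[0,0,0],8.8],[[-1.89,2.62,0],[0,0,0],8.8],[[-1.89,2.62,0],[0,0,0],8.8],[[-1.89,2.62,0],[0,0,0],8.8],[[-1.89,2.62,0],[0,0,0],8.8],[[0,0,0],[0,0,0],8.8],[[0,0,0],[0,0,0],8.8]]'
python3 - <<'E'
from h import *
s=manip.read_state();print(s['tool_pos'])
p=vision.snapshot('wrist');save(p,'w1.png');print('cam',-p['R'].T@p['t'],'tcp px',proj(p,s['tool_pos']),'cap expect',proj(p,[.544,.063,.27]))
h=cv2.cvtColor(p['pixels'],cv2.COLOR_RGB2HSV);m=cv2.inRange(h,(98,60,60),(125,255,255))
E
```

```text
t: 4.42
tool_pos: [0.5446, 0.0621, 0.3378]
orientation: [-179.9, -0.0, 90.0]
ft_force: [-1.1, 0.0, 0.1]
finger_gap: 0.0879
grip_force: 0.0
[0.54456238 0.06214291 0.33780068]
cam [0.54543025 0.13308071 0.48372743] tcp px [321.59847536 300.72352064] cap expect [321.29062201 255.0146936 ]
```

View pics/w1.png

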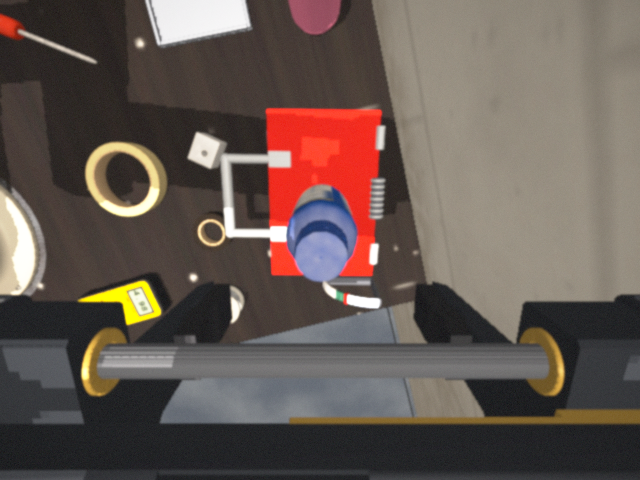

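The cap top shows at (323,257), against a predicted (321,255), so the alignment is good. I descend and grip the cap.

```bash
python3 -m creep '[[[0,0,2],[0,0,0],6.5],[[0,0,2],[0,0,0],6.5],[[0,0,2],[0,0,0],6.5],[[0,0,1.5],[0,0,0],6.5],[[0,0,1],[0,0,0],6.5],[[0,0,0.5],[0,0,0],6.5],[[0,0,0.2],[0,0,0],6.5],[[0,0,0],[0,0,0],6.5],[[0,0,0],[0,0,0],6.5]]'; python3 -m creep '[[[0,0,0],[0,0,0],3],[[0,0,0],[0,0,0],3],[[0,0,0],[0,0,0],3],[[0,0,0],[0,0,0],3],[[0,0,0],[0,0,0],3],[[0,0,0],[0,0,0],3],[[0,0,0],[0,0,0],3],[[0,0,0],[0,0,0],3]]'
```

```text
t: 5.22
tool_pos: [0.5442, 0.0631, 0.2476]
orientation: [179.9, 0.0, 90.0]
ft_force: [-0.6, 1.2, 0.3]
finger_gap: 0.0651
grip_force: 0.0
t: 5.88
tool_pos: [0.544, 0.063, 0.2468]
orientation: [180.0, 0.0, 90.0]
ft_force: [-0.5, 0.6, 1.3]
finger_gap: 0.0374
grip_force: 30.0
```

```bash
python3 -m creep '[[[0,0,-0.5],[0,0,0],3],[[0,0,-1],[0,0,0],3],[[0,0,-2],[0,0,0],3],[[0,0,-2],[0,0,0],3],[[0,0,-2],[0,0,0],3],[[0,0,-1.5],[0,0,0],3],[[0,0,-1],[0,0,0],3],[[0,0,0],[0,0,0],3]]'; python3 -m creep '[[[0.94,-0.57,0],[0,0,0],3],[[1.87,-1.14,0],[0,0,0],3],[[1.87,-1.14,0],[0,0,0],3],[[1.87,-1.14,0],[0,0,0],3],[[1.87,-1.14,0],[0,0,0],3],[[1.87,-1.14,0],[0,0,0],3],[[1.87,-1.14,0],[0,0,0],3],[[1.87,-1.14,0],[0,0,0],3],[[1.87,-1.14,0],[0,0,0],3],[[1.87,-1.14,0],[0,0,0],3],[[1.87,-1.14,0],[0,0,0],3],[[1.87,-1.14,0],[0,0,0],3],[[1.87,-1.14,0],[0,0,0],3],[[1.87,-1.14,0],[0,0,0],3],[[0.95,-0.61,0],[0,0,0],3],[[0,0,0],[0,0,0],3],[[0,0,0],[0,0,0],3],[[0,0,0],[0,0,0],3]]'
python3 - <<'E'
from h import *
p=vision.snapshot('scene');save(p,'s2.png');s=manip.read_state();print(s['tool_pos'],s['finger_gap'],proj(p,s['tool_pos']-[0,0,.1635]))
E
```

```text
t: 6.55
tool_pos: [0.5444, 0.0629, 0.349]
orientation: [179.8, 0.0, 90.0]
ft_force: [-0.1, 0.3, -3.2]
finger_gap: 0.0376
grip_force: 30.0
t: 8.05
tool_pos: [0.3845, 0.3244, 0.3463]
orientation: [-180.0, 0.0, 89.9]
ft_force: [0.6, -0.9, -3.5]
finger_gap: 0.0372
grip_force: 30.0
[0.38463398 0.32425723 0.3464527 ] 0.03723636740869481 [241.03978651 166.01826352]
```

View pics/s2.png

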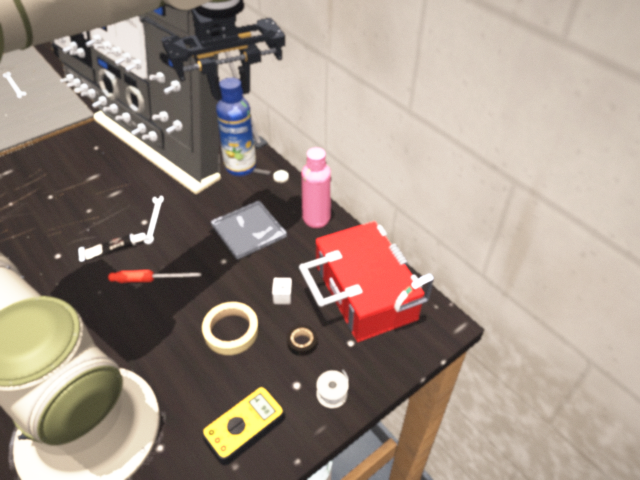

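The bottle hangs upright over the tray, with its foot at about (240,170). I lower it.

```bash
python3 -m creep '[[[0,0,1],[0,0,0],3],[[0,0,2],[0,0,0],3],[[0,0,2],[0,0,0],3],[[0,0,2],[0,0,0],3],[[0,0,2],[0,0,0],3],[[0,0,2],[0,0,0],3],[[0,0,2],[0,0,0],3],[[0,0,2],[0,0,0],3],[[0,0,1],[0,0,0],3],[[0,0,0.5],[0,0,0],3],[[0,0,0.3],[0,0,0],3],[[0,0,0.2],[0,0,0],3],[[0,0,0],[0,0,0],3],[[0,0,0],[0,0,0],3]]'; python3 -m creep '[[[0,0,0.15],[0,0,0],3],[[0,0,0.15],[0,0,0],3],[[0,0,0.15],[0,0,0],3],[[0,0,0.1],[0,0,0],3],[[0,0,0],[0,0,0],3]]'
```

```text
t: 9.27
tool_pos: [0.3845, 0.3252, 0.1774]
orientation: [179.9, -0.0, 90.0]
ft_force: [-0.0, -0.9, -2.6]
finger_gap: 0.0373
grip_force: 30.0
t: 9.68
tool_pos: [0.3841, 0.325, 0.171]
orientation: [-180.0, 0.0, 90.0]
ft_force: [0.2, -0.2, -2.6]
finger_gap: 0.0373
grip_force: 30.0
```

```bash
python3 -m creep '[[[0,0,0.1],[0,0,0],3],[[0,0,0.1],[0,0,0],3],[[0,0,0],[0,0,0],3]]';python3 -m creep '[[[0,0,0.06],[0,0,0],3],[[0,0,0.06],[0,0,0],3],[[0,0,0],[0,0,0],3]]'
```

```text
t: 9.93
tool_pos: [0.3841, 0.325, 0.169]
orientation: [-180.0, 0.0, 90.0]
ft_force: [-0.6, -0.5, -2.4]
finger_gap: 0.037
grip_force: 30.0
t: 10.18
tool_pos: [0.3841, 0.3251, 0.168]
orientation: [180.0, 0.0, 90.0]
ft_force: [0.7, 0.1, -2.8]
finger_gap: 0.0374
grip_force: 30.0
```

```bash
python3 -m creep '[[[0,0,0.06],[0,0,0],3],[[0,0,0.06],[0,0,0],3],[[0,0,0],[0,0,0],3]]';python3 -m creep '[[[0,0,0.06],[0,0,0],3],[[0,0,0],[0,0,0],3],[[0,0,0],[0,0,0],3]]'
```

```text
t: 10.43
tool_pos: [0.3844, 0.3254, 0.1679]
orientation: [179.9, -0.1, 90.0]
ft_force: [-0.9, -0.1, 6.7]
finger_gap: 0.0373
grip_force: 30.0
t: 10.68
tool_pos: [0.3845, 0.3255, 0.1679]
orientation: [179.9, -0.1, 90.0]
ft_force: [-2.9, 0.4, 11.6]
finger_gap: 0.0373
grip_force: 30.0
```

```bash
python3 -m creep '[[[0,0,-0.1],[0,0,0],3],[[0,0,0],[0,0,0],3],[[0,0,0],[0,0,0],5],[[0,0,0],[0,0,0],6],[[0,0,0],[0,0,0],6.5],[[0,0,0],[0,0,0],6.5],[[0,0,0],[0,0,0],6.5],[[0,0,0],[0,0,0],6.5],[[0,0,-1],[0,0,0],6.5],[[0,0,-2],[0,0,0],6.5],[[0,0,-3],[0,0,0],6.5],[[0,0,-3],[0,0,0],6.5],[[0,0,-3],[0,0,0],6.5],[[0,0,-1],[0,0,0],6.5]]';python3 -m creep '[[[-2.52,0.4,0],[0,0,0],4],[[-2.52,0.4,0],[0,0,0],4],[[-2.52,0.4,0],[0,0,0],4],[[-2.52,0.4,0],[0,0,0],4],[[-2.52,0.4,0],[0,0,0],4],[[-2.52,0.4,1],[0,0,0],4],[[-2.52,0.4,2],[0,0,0],4],[[-2.52,0.4,2],[0,0,0],4],[[-2.52,0.4,2],[0,0,0],4],[[-2.52,0.4,2],[0,0,0],4],[[0,0,1],[0,0,0],4],[[0,0,0],[0,0,0],4],[[0,0,0],[0,0,0],4]]'
python3 - <<'E'
from h import *
p=vision.snapshot('wrist');q=vision.snapshot('scene');s=manip.read_state();print(s['tool_pos'])
cv2.imwrite('pics/c3.png',np.hstack([cv2.resize(p['pixels'],(560,420)),q['pixels'][80:500,190:420][:420]if 0 else cv2.resize(q['pixels'][120:300,200:302],(238,420))])[:,:,::-1])
print('bar ends exp (crop px)',proj(p,[.427,.118,.08])*.875,proj(p,[.427,.028,.08])*.875)
E
```

```text
t: 11.85
tool_pos: [0.3849, 0.3255, 0.3022]
orientation: [179.6, -0.2, 90.0]
ft_force: [0.4, 0.5, 0.5]
finger_gap: 0.0651
grip_force: 0.0
t: 12.93
tool_pos: [0.4239, 0.0731, 0.1973]
orientation: [-180.0, -0.0, 89.9]
ft_force: [-0.4, 0.7, 0.8]
finger_gap: 0.0401
grip_force: 0.0
[0.42430254 0.07351549 0.19810337]
bar ends exp (crop px) [285.31402357 158.97169932] [285.25394742 251.98865392]
```

View pics/c3.png

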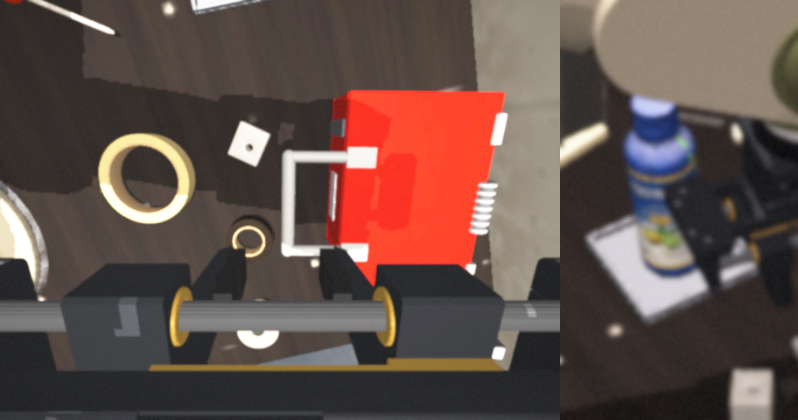

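The bottle stands upright in the tray. The bar shows at crop x≈289 against a predicted 285, so it lies at x≈0.430, 6 mm further out than the TCP. I correct for that and descend.

```bash
python3 -m creep '[[[0,0.3,1],[0,0,0],3.6],[[0,0.3,2],[0,0,0],3.6],[[0,0,2],[0,0,0],3.6],[[0,0,2],[0,0,0],3.6],[[0,0,2],[0,0,0],3.6],[[0,0,2],[0,0,0],3.6],[[0,0,1.5],[0,0,0],3.6],[[0,0,0.7],[0,0,0],3.6],[[0,0,0.3],[0,0,0],3.6],[[0,0,0],[0,0,0],3.6],[[0,0,0],[0,0,0],3.6]]'
```

```text
t: 13.95
tool_pos: [0.4306, 0.0732, 0.0631]
orientation: [179.9, 0.0, 90.0]
ft_force: [0.1, 0.5, 0.1]
finger_gap: 0.0359
grip_force: 0.0
```

```bash
python3 -m creep '[[[0,0,0.1],[0,0,0],2],[[0,0,0],[0,0,0],1.5],[[0,0,0],[0,0,0],0.8],[[0,0,0],[0,0,0],0.5],[[0,0,0],[0,0,0],0.5],[[0,0,0],[0,0,0],0.5],[[0,0,0],[0,0,0],0.5],[[0,0,0],[0,0,0],0.5]]'
```

```text
t: 14.62
tool_pos: [0.4289, 0.073, 0.0612]
orientation: [-179.8, 0.0, 90.0]
ft_force: [-5.8, -0.4, 4.9]
finger_gap: 0.0105
grip_force: 29.3
```

```bash
python3 -m creep '[[[0,-0.17,0],[0,0,0],0.5],[[0,0.034,-0.785],[0,0,0],0.5],[[0,0.034,-0.785],[0,0,0],0.5],[[0,0.102,-0.778],[0,0,0],0.5],[[0,0.102,-0.778],[0,0,0],0.5],[[0,0.17,-0.767],[0,0,0],0.5],[[0,0.17,-0.767],[0,0,0],0.5],[[0,0.237,-0.748],[0,0,0],0.5],[[0,0.237,-0.748],[0,0,0],0.5],[[0,0,0],[0,0,0],0.5],[[0,0,0],[0,0,0],0.5]]'
```

```text
t: 15.53
tool_pos: [0.4406, 0.0729, 0.1236]
orientation: [179.8, 0.0, 89.9]
ft_force: [10.5, 0.5, -6.3]
finger_gap: 0.0101
grip_force: 30.1
```

```bash
python3 -m creep '[[[0,0.15,0],[0,0,0],0.5],[[0,0,0],[0,0,0],0.5]]';python3 -m creep '[[[0,0.3,-0.726],[0,0,0],0.5],[[0,0.3,-0.726],[0,0,0],0.5],[[0,0.363,-0.696],[0,0,0],0.5],[[0,0.363,-0.696],[0,0,0],0.5],[[0,0,0],[0,0,0],0.5],[[0,0,0],[0,0,0],0.5]]'
```

```text
t: 15.7
tool_pos: [0.4403, 0.0729, 0.1228]
orientation: [-179.9, 0.0, 90.0]
ft_force: [-0.6, -0.4, -1.9]
finger_gap: 0.0099
grip_force: 29.8
t: 16.2
tool_pos: [0.4548, 0.0728, 0.1519]
orientation: [179.9, 0.0, 90.0]
ft_force: [5.8, -1.9, -6.8]
finger_gap: 0.0098
grip_force: 30.1
```

```bash
python3 -m creep '[[[0,0.46,-0.662],[0,0,0],0.5],[[0,0.46,-0.662],[0,0,0],0.5],[[0,0.5,-0.623],[0,0,0],0.5],[[0,0.5,-0.623],[0,0,0],0.5],[[0,0.53,-0.579],[0,0,0],0.5],[[0,0.53,-0.579],[0,0,0],0.5],[[0,0,0],[0,0,0],0.5],[[0,0,0],[0,0,0],0.5]]'
python3 - <<'E'
from h import *
p=vision.snapshot('scene');s=manip.read_state();print(s['tool_pos'],s['ft_force'])
cv2.imwrite('pics/c4.png',cv2.resize(p['pixels'][190:340,250:450],(800,600),interpolation=2)[:,:,::-1])
for th in (40,45,50,54):
    t=np.deg2rad(th);
    for hx in (.607,): print(th,[((proj(p,[hx-r*np.cos(t),-.03,.08+r*np.sin(t)])-[250,190])*4).round() for r in (.05,.13)])
E
```

```text
t: 16.87
tool_pos: [0.4848, 0.0725, 0.1879]
orientation: [179.9, 0.0, 89.9]
ft_force: [11.6, -3.3, -14.7]
finger_gap: 0.0098
grip_force: 30.8
[0.48465592 0.07254978 0.1877225 ] [ 11.92885826  -4.3512158  -14.72353498]
40 [array([635., 406.]), array([520., 378.])]
45 [array([641., 400.]), array([538., 359.])]
50 [array([649., 393.]), array([558., 341.])]
54 [array([655., 388.]), array([574., 327.])]
```

View pics/c4.png

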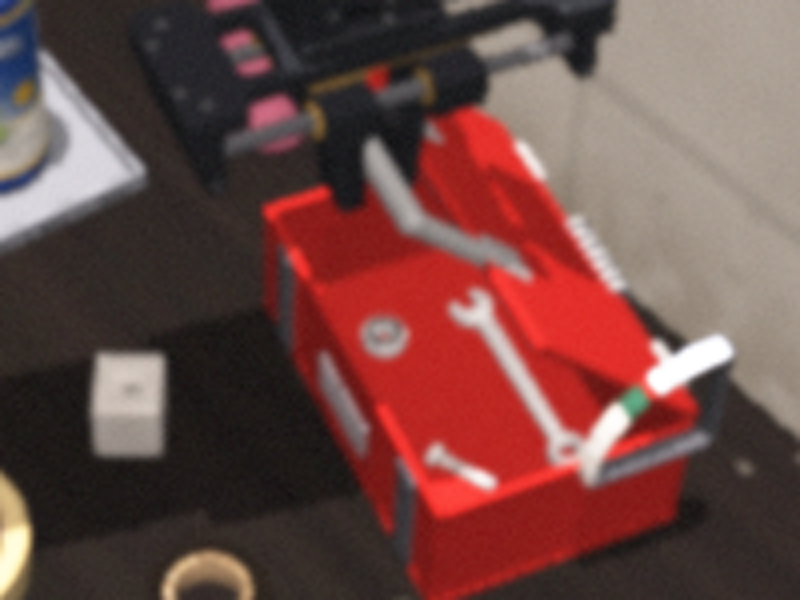

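```bash
python3 -m creep '[[[0,0.15,0.15],[0,0,0],0.5],[[0,0,0],[0,0,0],0.5]]';python3 -m creep '[[[0,0.32,-0.276],[0,0,0],0.5],[[0,0.32,-0.276],[0,0,0],0.5],[[0,0.32,-0.276],[0,0,0],0.5],[[0,0.32,-0.276],[0,0,0],0.5],[[0,0,0],[0,0,0],0.5],[[0,0,0],[0,0,0],0.5]]'
```

```text
t: 17.08
tool_pos: [0.4842, 0.0726, 0.1872]
orientation: [-179.8, 0.1, 90.0]
ft_force: [-4.6, -4.9, 3.3]
finger_gap: 0.0098
grip_force: 29.3
t: 17.58
tool_pos: [0.4977, 0.0725, 0.1983]
orientation: [-179.9, 0.1, 90.0]
ft_force: [-1.3, -6.2, 1.0]
finger_gap: 0.0095
grip_force: 29.6
```

```bash
python3 -m creep '[[[-0.1,0.36,-0.28],[0,0,0],0.5],[[0,0.38,-0.275],[0,0,0],0.5],[[0,0.39,-0.265],[0,0,0],0.5],[[0,0.4,-0.26],[0,0,0],0.5],[[0,0,0],[0,0,0],0.5],[[0,0,0],[0,0,0],0.5],[[0,0,0],[0,0,0],0.5]]'
python3 - <<'E'
from h import *
p=vision.snapshot('scene');w=vision.snapshot('top');s=manip.read_state();print(s['tool_pos'],s['ft_force'])
cv2.imwrite('pics/c5.png',np.hstack([cv2.resize(p['pixels'][210:320,340:440],(400,440),interpolation=2),cv2.resize(w['pixels'][150:260,320:420],(400,440),interpolation=2)])[:,:,::-1])
for th in (50,54,58,62):
    t=np.deg2rad(th)
    print(th,[((proj(p,[.6085-.13*np.cos(t),y,.083+.13*np.sin(t)])-[340,210])*4).round() for y in (-.027,)],[((proj(w,[.6085-.13*np.cos(t),y,.083+.13*np.sin(t)])-[320,150])*4).round() for y in (-.027,)])
E
```

```text
t: 18.17
tool_pos: [0.5133, 0.0722, 0.2088]
orientation: [-180.0, -0.0, 90.0]
ft_force: [0.7, 3.0, -1.9]
finger_gap: 0.0091
grip_force: 29.8
[0.513216   0.07218772 0.20871482] [ 0.24856767  2.73460752 -3.38253719]
50 [array([198., 250.])] [array([334., 302.])]
54 [array([215., 236.])] [array([337., 281.])]
58 [array([232., 223.])] [array([339., 259.])]
62 [array([250., 210.])] [array([341., 236.])]
```

View pics/c5.png

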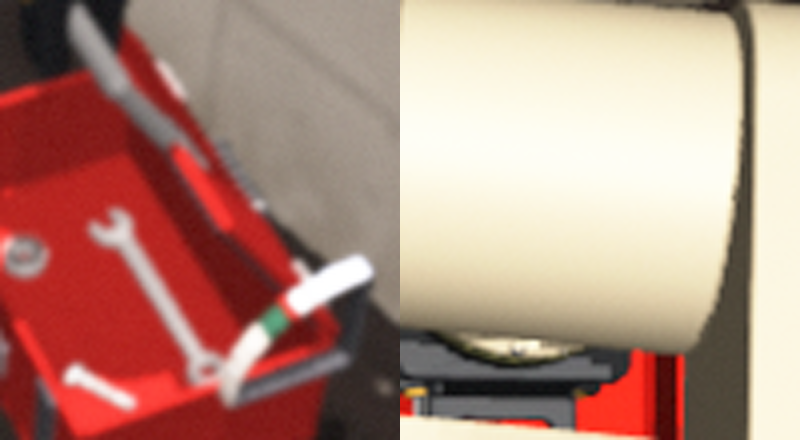

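The lid's right front corner is at crop (230,224), where 58° predicts (232,223). The red mark shows at (285,300), so the lid is about 4° past balance. I ease it back.

```bash
python3 -m creep '[[[0,-0.257,0.18],[0,0,0],0.5],[[0,-0.257,0.18],[0,0,0],0.5],[[0,-0.257,0.18],[0,0,0],0.5],[[0,-0.257,0.18],[0,0,0],0.5],[[0,-0.257,0.18],[0,0,0],0.5],[[0,-0.257,0.18],[0,0,0],0.5],[[0,0,0],[0,0,0],0.5]]';python3 -m creep '[[[0,-0.218,0.188],[0,0,0],0.5],[[0,-0.218,0.188],[0,0,0],0.5],[[0,-0.218,0.188],[0,0,0],0.5],[[0,-0.218,0.188],[0,0,0],0.5],[[0,-0.218,0.188],[0,0,0],0.5],[[0,-0.218,0.188],[0,0,0],0.5],[[0,0,0],[0,0,0],0.5],[[0,0,0],[0,0,0],0.5]]'
python3 - <<'E'
from h import *
p=vision.snapshot('scene');w=vision.snapshot('wrist');s=manip.read_state();print(s['tool_pos'],s['ft_force'],np.rad2deg(np.arccos((.6085-s['tool_pos'][0])/.18)))
cv2.imwrite('pics/c6.png',np.hstack([cv2.resize(p['pixels'][210:320,340:440],(400,440),interpolation=2),cv2.resize(w['pixels'],(400,300)).repeat(1,0) if 0 else cv2.copyMakeBorder(cv2.resize(p['pixels'],(400,300)),0,140,0,0,0)])[:,:,::-1])
for th in (42,44,47,50):
    t=np.deg2rad(th)
    print(th,((proj(p,[.6085-.13*np.cos(t),-.027,.083+.13*np.sin(t)])-[340,210])*4).round())
E
```

```text
t: 18.85
tool_pos: [0.4978, 0.0723, 0.1977]
orientation: [179.9, -0.0, 90.0]
ft_force: [3.7, 6.4, -3.2]
finger_gap: 0.009
grip_force: 29.8
t: 19.52
tool_pos: [0.4853, 0.0724, 0.1865]
orientation: [179.9, -0.1, 90.0]
ft_force: [6.2, 6.5, -5.0]
finger_gap: 0.0088
grip_force: 30.1
[0.48532965 0.07238757 0.18651146] [ 6.09933137  6.32575341 -5.02269853] 46.82101084176462
42 [167. 279.]
44 [175. 272.]
47 [186. 261.]
50 [198. 250.]
```

View pics/c6.png

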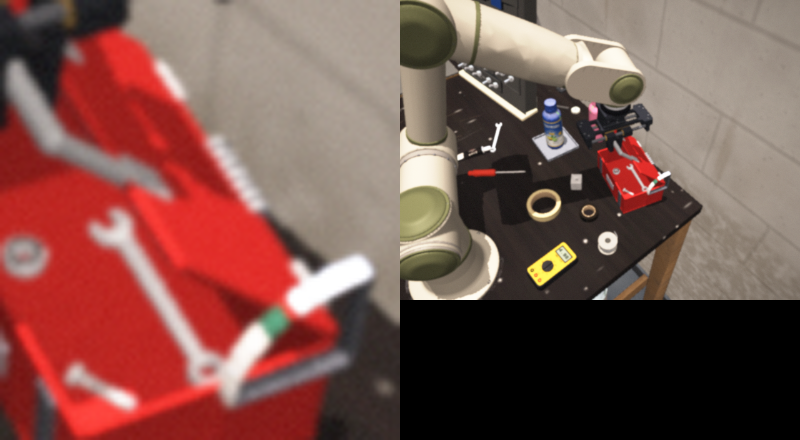

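The lid corner is at crop (182,265), about 46.5°, and the bottle stands upright in the tray. A short hold to check that nothing drifts, then I hand in.

```bash
python3 -m creep '[[[0,0,0],[0,0,0],0.5],[[0,0,0],[0,0,0],0.5],[[0,0,0],[0,0,0],0.5],[[0,0,0],[0,0,0],0.5],[[0,0,0],[0,0,0],0.5],[[0,0,0],[0,0,0],0.5],[[0,0,0],[0,0,0],0.5],[[0,0,0],[0,0,0],0.5]]' && python3 -c "
from station import manip;print(manip.sign_off())"
```

```text
t: 20.28
tool_pos: [0.4853, 0.0724, 0.1865]
orientation: [179.9, -0.1, 90.0]
ft_force: [6.2, 6.4, -5.6]
finger_gap: 0.0089
grip_force: 30.0
the job is handed in; nothing more can be done
None
```

The job is handed in at 20.3 s: the blue bottle stands upright in the tray, and the lid was lifted to about 58°, eased back, and is held at about 47° (7° short of the mark; angles estimated from arm position and camera, good to about 1°), with the block, reel and tape not touched.

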